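# Lock the V-block fixture with its quarter-turn stud

### The job

Lock the top plate of the V-block fixture to its base: take the black-winged locking stud out of the aluminium holder and lower its T-head lengthwise into the slot of the brass keeper that lies under the plate's window. The keeper floats along its channel, so feel gently for the slot and never force the stud; then press it down against its spring, turn it a quarter turn clockwise (seen from above), let it rise until the head sits in the groove under the keeper, and let go. Leave the spanner, the bearing and the shaft that lie near it where they are.

Things in the scene. Friction and masses are not known exactly. Their poses are not given: they have to be found in the camera images.
- stud: Loose locking stud, 0.16 kg, 68 mm tall, upright in the holder. Origin: on its axis under the nose of the T-head (lowest point); z up; y along the T-head and along the wing (parallel); x across both. Steel T-head 7 x 18 mm (x, y) at z 0 to 8 mm, nose rounded across x, square-ended in y; shank 7 mm diameter above it; steel hub 18 mm diameter at z 24 to 40; wing at z 40 to 68.
- wing (a point): Centre of the stud's black wing grip, 16 x 40 x 28 mm (x, y, z), 54 mm above the stud's origin, axes as the stud's. Pinch it across its 16 mm. It turns the head with it; turning it under the spring's load drags with about 0.1 N m.
- collar_face (a point): Centre of the underside of the stud's steel spring collar, 44 mm diameter, 4 mm thick: 15 mm above the stud's origin when free. It slides up the shank by at most 14 mm against a spring (2.4 N preload, then 0.6 N per mm). In the holder it rests on the rim; in the fixture it lands on the plate and carries the spring load.
- holder: Fixed bored aluminium holder, 60 mm tall, foot 60 mm, upper part 42 mm diameter, bore 22 mm. Origin: centre of its underside. The stud's head hangs 15 mm into the bore.
- fixture: V-block fixture fixed to the bench: grey base 180 x 170 mm (x, y), bright top plate at z 44 to 50 mm. Origin: centre of its underside, z up, x away from the robot at yaw 0. Two V-blocks 30 mm high on its +x half, nearest face 64 mm from the slot. The plate has a window 28 x 54 mm (x, y) centred at x -40, y 0; the brass keeper lies under it.
- slot_mouth (a point): Middle of the window at the height of the keeper's upper face, 8 mm below the plate's top; axes as the fixture's. The keeper floats along y (3 N friction) and may lie up to 14 mm to either side of this point; its place is not measured: see or feel it. Its slot, through the keeper, is 9.5 x 20.5 mm (x, y). The collar meets the plate when the nose is 7 mm below this point.
- lock_level (a point): 13 mm below slot_mouth: the nose's height when the head, turned across, sits in the 11.5 mm wide groove under the keeper. Ridges beside the groove reach 3 mm lower, so press the nose 4 to 6.5 mm below this point (spring load about 9 N) before turning; floor 9 mm below. Two pins stop the head a little past 90 degrees clockwise and block it the other way.
- spanner: Bystander: open-ring combination spanner, 188 mm, lying on the bench. Origin at its centre, underside.
- bearing: Bystander: ball bearing, 52 mm diameter, 15 mm high, lying on the bench. Origin: centre of its underside.
- shaft_part: Bystander: turned steel shaft, 121 mm long, 24 mm diameter, lying on the bench. Origin: under its middle.
Not all that is in view belongs to the job. Leave any red look-alike of the stud alone.

How it is judged:
On the way, in this order (a step that is already met when the one before it is completed fails the run):
1. the T-head is down in the keeper's slot, lengthwise (z of stud in the frame of slot_mouth below -0.005 m and angle between the y axis of stud and the y axis of slot_mouth, either way round below 0.25 rad and horizontal distance between stud and slot_mouth below 0.02 m), for 0.1 s.
2. the stud is pressed down and turned a quarter turn (z of stud in the frame of slot_mouth below -0.015 m and angle between the y axis of stud and the x axis of slot_mouth, either way round below 0.26 rad), for 0.05 s.
At the end, for the whole second after the job is handed in: The stud stands upright (within 7 degrees) and still in the fixture's window, within 20 mm of the window's middle, its T-head across the keeper's slot (within 15 degrees of a quarter turn) and risen into the groove: its nose 11 to 14.6 mm below the keeper's upper face (z of stud in the frame of slot_mouth between -0.0146 and -0.011 m and angle between the y axis of stud and the x axis of slot_mouth, either way round below 0.26 rad and angle between stud's own z axis and vertical below 0.12 rad and horizontal distance between stud and slot_mouth below 0.02 m and linear speed of stud below 0.02 m/s); the robot touches nothing.
It fails at once if the stud is forced against the fixture with more than 45 N (contact force between stud and fixture above 45 N).
It fails at once if a bystander (spanner, bearing, shaft) is moved more than 20 mm (distance of any of spanner, bearing, shaft_part from where it was at the start of the episode above 0.02 m).
It also fails if it takes over 72 s, if anything falls off the work surface, if the arm or the gripper's body presses on something with over 40 N, if the wrist force passes 120 N, or if a joint passes its speed limit or range.

### The arm

A 7-joint arm with a two-finger parallel gripper is mounted at the origin on a cart in front of the work surface, level with it; the furniture and walls round the work are solid. World frame = base frame: x ahead of the robot, y to its left, z up, the work surface at z = 0. Lengths are in m, angles in rad, forces in N, time in s.
With the tool pointing down it reaches from about 0.4 to 0.9 m from the base axis. Payload 5.5 kg.
Tool frame: the origin (TCP) lies between the finger pads; the fingertips stand 19 mm ahead of it and the grasp point (between the pads) is the TCP; y points along the fingers, x is the direction in which the jaws open and shut, and the axes are right-handed (so a half turn about y gives the same grasp; the last joint's range is limited). The gripper opens to 92 mm and grips with 3 to 60 N. Pads are 19 mm wide; open, the fingers measure 130 mm over their backs; the gripper's body (75 mm by 190 mm) begins 47 mm behind the grasp point.
Start: joints at [-1.052, 0.501, -0.427, 1.55, 0.221, 1.138, -0.21], TCP at [0.164, 0.629, 0.246] pointing down, gripper open.
Joint ranges: [-2.88, 2.88], [-0.31, 2.03], [-1.54, 1.56], [0.2, 2.42], [-1.41, 4.55], [0.19, 2.02], [-2.57, 2.57]. Speed limits (rad/s): [2.57, 2.57, 3.14, 3.14, 3.14, 3.14, 3.14].

### API

Orientations are given as a unit quaternion [x, y, z, w].
In Python, from workcell import bot gives the robot as it stands. The module is installed in compiled form; this text tells all that it offers.
- The arm moves only by the tool apply_moves, never from a script. Its arguments are lists of equal length, an entry for each row: "xyz": the shift along the world's x, y, z in mm, a list of three; "turn": the turn, a rotation vector about the world's x, y, z in units of 8 degrees (1.0 is 8 degrees), a list of three; "fingers": the gripper's target within -1 to 1 (fully open at 1, half-way at 0, shut at -1). In form: {"xyz": [[tx, ty, tz], ...], "turn": [[rx, ry, rz], ...], "fingers": [fingers, ...]}. A call has 1 to 8 rows; each row is the pose to reach, as a shift and turn from the pose commanded when the call began; what a row does not reach only later rows make up. A row lasts 1/10 s, in which the tool goes at most 50 mm and 8.59 degrees, less where a joint would pass 70% of its speed; a pose out of reach is approached as far as the arm can. A call with a gripper value outside its range is refused whole. The fingers move at their own pace and stop on an object; "grip_force" is the grip in N (left out, the last holds). Time passes only in rows, so rows that repeat a pose let the fingers close. It gives the time, the measured TCP pose, the force and the opening at its end, in the units of the state.
- bot.get_state(): the state, without advancing time (a new reading comes with each control period).
- bot.camera(name): name is "scene" or "side" or "wrist"; returns a dict with "color" (384x512x3 uint8, blue, green, red), "depth" (384x512 float32, m along the optical axis (not along the pixel's ray), 0 where there is no reading), "camera_matrix" (3x3 intrinsics, pixels), "origin" and "rotation" of the camera in the world; the wrist camera has in their place "mount" (4x4, takes a point from camera to tool coordinates, whose origin is the TCP and whose axes are the tool frame's). Camera axes: x right, y down, z forward; pixel columns grow to the right and rows downward; lengths in m; the calibration is good to about 2 mm. The wrist camera is an equidistant fisheye: a pixel r from the principal point sees the ray r / f radians off the axis. A picture is of the moment at which its call begins: read the wrist's pose just before it.
- bot.finish_job(): hands the job in, once; it reports no verdict.
The state is a dict: "t": time; "q": joint angles; "qvel": joint speeds; "joint_efforts": joint torques, N m; "position": TCP position; "orientation": TCP orientation; "ft_force": force on the tool from outside, world axes, zero at the start; "moment": the same for the moment, N m; "opening": finger opening in m.
Only numpy, scipy, OpenCV 4.12 (cv2) and the standard library are available. Lean on these libraries where they do the work, as an engineer would, in place of code of your own. Each camera call takes 0.05 s, during which the arm holds its last target. There are 200 camera calls.

## Working session

There is one attempt and no reset: what is moved stays moved. The work goes in short steps, Python scripts to look and compute and a tool call to move; the robot and the scene stay as the last step left them, time stands still between calls to the robot, and variables do not carry over. Pictures are saved under pics/ and viewed, on a budget of 10 in all, crops included, one or two more only if the job needs it, and the job is handed in when it is done.

Besides the shell and the picture viewer there is one more tool, called after "Emit:" as name(argument=value, ...) on one line, values as JSON. apply_moves: Moves the arm, as the interface text tells. Its arguments: {"type":"object","properties":{"xyz":{"type":"array","items":{"type":"array","items":{"type":"number"}}},"turn":{"type":"array","items":{"type":"array","items":{"type":"number"}}},"fingers":{"type":"array","items":{"type":"number"}},"grip_force":{"type":"number"}},"required":["xyz","turn","fingers"]}

```bash
mkdir -p pics
cat > h.py <<'E'
import numpy as np, cv2
from workcell import bot
def pts(c):
    K=c["camera_matrix"];d=c["depth"];v,u=np.mgrid[:d.shape[0],:d.shape[1]]
    P=np.stack([(u-K[0,2])/K[0,0]*d,(v-K[1,2])/K[1,1]*d,d],-1)
    return P@np.array(c["rotation"]).T+np.array(c["origin"])
E
python3 - <<'E'
from h import *
s=bot.get_state();print({k:np.round(v,3) for k,v in s.items()})
ims=[]
for n in("scene","side"):
    c=bot.camera(n);np.savez(n+".npz",**c);cv2.imwrite(f"pics/{n}0.png",c["color"]);print(n,np.round(c["origin"],3),np.round(c["rotation"],2).tolist(),c["camera_matrix"][0,0])
c=bot.camera("wrist");np.savez("wrist0.npz",**c);cv2.imwrite("pics/wrist0.png",c["color"]);print(c["mount"],c["camera_matrix"])
E
```

```text
{'t': np.float64(0.0), 'q': array([-1.052,  0.502, -0.427,  1.551,  0.221,  1.138, -0.21 ]), 'qvel': array([-0.   ,  0.001,  0.   ,  0.   ,  0.001,  0.   ,  0.001]), 'joint_efforts': array([ 0.0000e+00, -5.6660e+01, -5.8160e+00, -2.7912e+01, -6.9000e-02,
        3.1000e-02,  0.0000e+00]), 'position': array([0.164, 0.628, 0.245]), 'orientation': array([ 0.56 ,  0.432, -0.433, -0.559]), 'ft_force': array([-0.688, -0.916, -0.708]), 'moment': array([ 0.043, -0.069, -0.031]), 'opening': np.float64(0.092)}
scene [ 0.214 -0.701  0.531] [0.84, -0.24, 0.12, -0.47] 363.18457776523195
side [0.377 0.82  0.918] [-0.07, 0.91, -0.41, 0.04] 444.41094220135966
[[ 9.99999721e-01  2.09877522e-05 -7.46909463e-04 -1.48588731e-03]
 [ 7.27910309e-04 -2.53053391e-01  9.67452041e-01 -1.37880571e-01]
 [-1.68703329e-04 -9.67452315e-01 -2.53053336e-01  6.68866378e-02]
 [ 0.00000000e+00  0.00000000e+00  0.00000000e+00  1.00000000e+00]] [[297.31863964   0.         253.48212212]
 [  0.         297.31863964 191.34551981]
 [  0.           0.           1.        ]]
```

View pics/scene0.png

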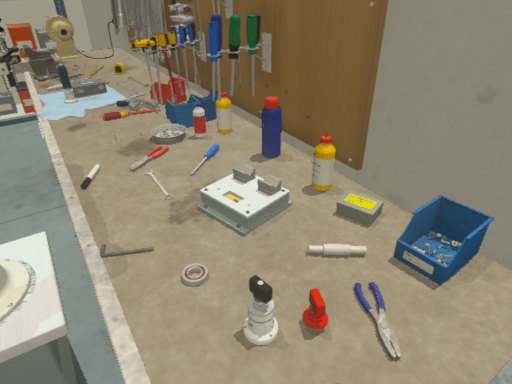

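View pics/side0.png

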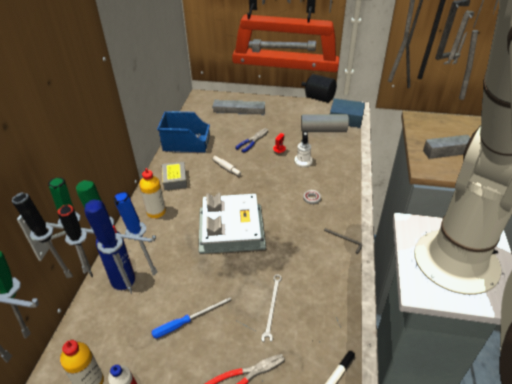

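The scene view shows the holder with the stud (wing at 261,288), the red look-alike (316,310), and the fixture (245,200) with a brass patch at (235,196). The side view shows the wing at (305,138), the fixture at (232,222), and brass at (245,216). Next I'll measure from depth.

```bash
cat > h.py <<'E'
import numpy as np, cv2
from scipy.spatial.transform import Rotation as R
from workcell import bot
def pts(c):
    K=c["camera_matrix"];d=c["depth"];v,u=np.mgrid[:d.shape[0],:d.shape[1]]
    P=np.stack([(u-K[0,2])/K[0,0]*d,(v-K[1,2])/K[1,1]*d,d],-1)
    return P@R.from_quat(c["rotation"]).as_matrix().T+np.array(c["origin"])
def rect(P):
    r=cv2.minAreaRect((P[:,:2]*1000).astype(np.float32)); return np.round(r[0],1),np.round(r[1],1),round(r[2],1)
E
python3 - <<'E'
from h import *
for n,w,f,bx in(("scene",(261,288),(245,200),(235,200)),("side",(305,140),(232,222),(245,216))):
    c=dict(np.load(n+".npz"));P=pts(c);hsv=cv2.cvtColor(c["color"],cv2.COLOR_BGR2HSV)
    ok=c["depth"]>0
    def box(ctr,r): 
        m=np.zeros(ok.shape,bool);m[ctr[1]-r:ctr[1]+r,ctr[0]-r:ctr[0]+r]=1;return m&ok
    print(n,"px",np.round(P[w[1],w[0]],4),np.round(P[f[1],f[0]],4))
    m=box(w,25)&(hsv[...,2]<70)&(P[...,2]>.06);Q=P[m];print("wing",m.sum(),Q.mean(0),Q.min(0),Q.max(0),rect(Q))
    t=Q[Q[:,2]>Q[:,2].max()-.006];print(" wing top",len(t),rect(t),t.mean(0))
    m=box((w[0],w[1]+25),40)&(P[...,2]>.052)&(P[...,2]<.066);print("holder rim/collar",m.sum(),rect(P[m]))
    m=box(f,55)&(abs(P[...,2]-.05)<.004);Q=P[m];print("plate",m.sum(),Q[:,2].mean(),rect(Q))
    m=box(f,55)&(P[...,2]>.066)&(P[...,2]<.1);print("vblocks",m.sum(),rect(P[m]),P[m].mean(0))
    m=box(bx,20)&(hsv[...,1]>110)&(hsv[...,0]>15)&(hsv[...,0]<35);Q=P[m];print("brass",m.sum(),Q.mean(0),rect(Q))
a=cv2.imread("pics/side0.png")[185:260,190:275];b=cv2.imread("pics/scene0.png")[160:235,195:295]
k=[cv2.resize(i,None,fx=400/i.shape[0]*.9,fy=400/i.shape[0]*.9,interpolation=cv2.INTER_CUBIC) for i in(a,b)]
o=np.hstack(k);print(o.shape);cv2.imwrite("pics/crop1.png",cv2.resize(o,(800,int(o.shape[0]*800/o.shape[1]))))
E
```

```text
scene px [ 0.4301 -0.369   0.1127] [ 0.5862 -0.0593  0.0486]
wing 355 [ 0.43110239 -0.36480219  0.10430268] [ 0.42421865 -0.3803746   0.08547635] [ 0.44305009 -0.34122539  0.11471944] (array([ 432.9, -361.1]), array([15.4, 38.3]), 10.0)
 wing top 148 (array([ 433.7, -360.8]), array([13.7, 38.1]), 10.0) [ 0.43299103 -0.36297715  0.11219874]
holder rim/collar 338 (array([ 432. , -362.7]), array([35.6, 43.7]), 45.2)
plate 1751 0.049902875445522375 (array([693.6,  18.8]), array([370.2, 194.9]), 24.8)
vblocks 450 (array([649.8, -11. ]), array([ 44.3, 136.5]), 14.0) [ 0.64970354 -0.01718105  0.07430344]
brass 70 [ 0.57256694 -0.02056721  0.04168845] (array([572.5, -22. ]), array([20.7, 44.7]), 16.0)
side px [ 0.4323 -0.3404  0.0999] [0.5964 0.0037 0.0521]
wing 54 [ 0.43422908 -0.3461987   0.10497465] [ 0.42572833 -0.37775396  0.08599031] [ 0.44257976 -0.33483951  0.11722412] (array([ 436. , -355.9]), array([15.3, 41.3]), 13.1)
 wing top 19 (array([ 435.9, -357.2]), array([12.1, 39.6]), 9.5) [ 0.43573134 -0.35581353  0.11454191]
holder rim/collar 101 (array([ 472.8, -372.5]), array([ 42.6, 123.6]), 63.3)
plate 1801 0.05108064094843487 (array([607.3, -19. ]), array([152.1, 176.6]), 14.3)
vblocks 434 (array([649.4,  -7.8]), array([ 39.9, 139.5]), 14.2) [ 0.64821845 -0.00191803  0.07567453]
brass 90 [ 0.56938176 -0.03555082  0.04070358] (array([570.5, -38.7]), array([23. , 55.9]), 15.8)
(360, 888, 3)
```

View pics/crop1.png

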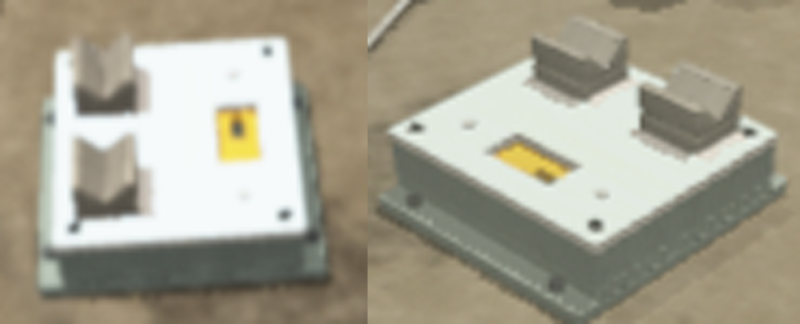

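The crop shows the slot (dark) near the -y end of the window, and the fixture is yawed about +14°. I'll work out the tool yaw, then move above the fixture for a wrist-camera look.

Run:
```python
from h import *
s=bot.get_state();M=R.from_quat(s["orientation"]).as_matrix();print(np.round(M,3),"jaw yaw",np.degrees(np.arctan2(M[1,0],M[0,0])))
# slot centre in window
for n in("scene","side"):
    c=dict(np.load(n+".npz"));P=pts(c);hsv=cv2.cvtColor(c["color"],cv2.COLOR_BGR2HSV)
    m=(abs(P[...,2]-.05)<.004)&(np.hypot(P[...,0]-.607,P[...,1]+.019)<.14)&(hsv[...,1]<60)
    print(n,rect(P[m]))
```

```text
[[ 0.253 -0.    -0.967]
 [ 0.967 -0.001  0.253]
 [-0.002 -1.     0.   ]] jaw yaw 75.34790126743535
scene (array([607.7, -21.6]), array([155.4, 174. ]), 14.1)
side (array([607.3, -19. ]), array([152.1, 176.6]), 14.3)
```

Emit:
apply_moves(xyz=[[26,-42,0],[52,-84,0],[78,-126,0],[104,-168,0],[130,-210,0],[156,-252,0],[182,-294,0],[208,-336,0]], turn=[[0,0,-0.95],[0,0,-1.9],[0,0,-2.85],[0,0,-3.8],[0,0,-4.75],[0,0,-5.7],[0,0,-6.65],[0,0,-7.65]], fingers=[1,1,1,1,1,1,1,1])

```text
t: 0.95
position: [0.373, 0.291, 0.2458]
orientation: [-0.702, -0.085, 0.085, 0.702]
ft_force: [0.2, 0.6, -0.2]
opening: 0.0921
```

Emit:
apply_moves(xyz=[[26,-46,0],[52,-92,0],[78,-138,0],[104,-184,0],[130,-230,0],[156,-276,0],[182,-330,0],[212,-388,0]], turn=[[0,0,0],[0,0,0],[0,0,0],[0,0,0],[0,0,0],[0,0,0],[0,0,0],[0,0,0]], fingers=[1,1,1,1,1,1,1,1])

```text
t: 1.75
position: [0.5657, -0.0593, 0.2456]
orientation: [-0.702, -0.087, 0.087, 0.702]
ft_force: [0.6, 0.2, 0.2]
opening: 0.0918
```

Emit:
apply_moves(xyz=[[0,0,-20],[0,0,-20],[0,0,-20],[0,0,-20]], turn=[[0,0,0],[0,0,0],[0,0,0],[0,0,0]], fingers=[0,-0.2,-0.2,-0.2])

```text
t: 2.15
position: [0.5652, -0.0558, 0.2263]
orientation: [-0.701, -0.088, 0.088, 0.702]
ft_force: [1.4, 0.8, 1.0]
opening: 0.0645
```

```bash
cat >> h.py <<'E'
def wrist(name):
    s=bot.get_state();c=bot.camera("wrist");T=np.eye(4);T[:3,:3]=R.from_quat(s["orientation"]).as_matrix();T[:3,3]=s["position"]
    c["T"]=T@c["mount"];np.savez(name+".npz",**c);cv2.imwrite(f"pics/{name}.png",c["color"]);return c,s
def cast(c,uv,z):  # pixels -> world on plane z
    K=c["camera_matrix"];q=(np.atleast_2d(uv).astype(float)-K[:2,2])/K[0,0];r=np.linalg.norm(q,axis=1,keepdims=True)+1e-12
    d=np.hstack([q/r*np.sin(r),np.cos(r)])@c["T"][:3,:3].T;o=c["T"][:3,3]
    return o+d*((z-o[2])/d[:,2:])
def topdown(c,ctr,yaw,z,half,ppm): # rectified look-up of plane z, mm axes u=fixture x, v up = fixture y
    n=int(2*half*ppm);j,i=np.meshgrid(np.arange(n),np.arange(n));a=(j/ppm-half)/1000;b=(half-i/ppm)/1000
    W=np.stack([ctr[0]+a*np.cos(yaw)-b*np.sin(yaw),ctr[1]+a*np.sin(yaw)+b*np.cos(yaw),np.full(a.shape,z)],-1)
    p=(W-c["T"][:3,3])@c["T"][:3,:3];rh=np.linalg.norm(p[...,:2],axis=-1);th=np.arctan2(rh,p[...,2]);K=c["camera_matrix"]
    return cv2.remap(c["color"],(K[0,2]+K[0,0]*th*p[...,0]/rh).astype(np.float32),(K[1,2]+K[0,0]*th*p[...,1]/rh).astype(np.float32),cv2.INTER_LINEAR)
E
python3 - <<'E'
from h import *
c,s=wrist("w1");print(s["t"],s["position"],s["q"],s["ft_force"],c["T"][:3,3])
a=topdown(c,(.5687,-.0298),np.radians(14.2),.042,40,5)
cv2.imwrite("pics/td1.png",a);o=np.zeros((400,920,3),np.uint8);o[:384,:512]=c["color"];o[:,520:]=a;cv2.imwrite("pics/w1b.png",cv2.resize(o,(800,348)))
E
```

```text
2.15 [ 0.56516831 -0.05577105  0.22626972] [-0.08038012  0.34344387  0.16329127  1.79823298 -0.06586267  1.00491512
  0.35838328] [1.43189176 0.77510427 1.04010992] [0.54878588 0.00803789 0.36420057]
```

View pics/w1b.png

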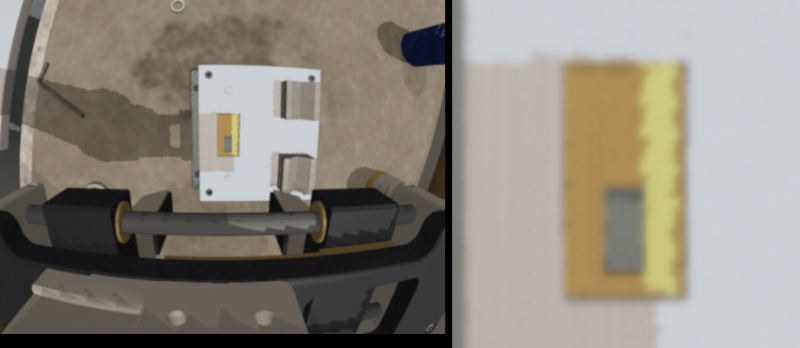

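Emit:
apply_moves(xyz=[[-20,-44,10],[-40,-88,20],[-60,-132,24],[-80,-176,24],[-100,-220,24],[-119,-270,24],[-139,-317,24],[-139,-317,24]], turn=[[0,0,0],[0,0,-0.2],[0,0,-0.5],[0,0,-0.5],[0,0,-0.5],[0,0,-0.5],[0,0,-0.5],[0,0,-0.5]], fingers=[-0.2,-0.2,-0.2,-0.2,-0.2,-0.2,-0.2,-0.2])

```text
t: 3.0
position: [0.4221, -0.3812, 0.2512]
orientation: [0.706, 0.059, -0.06, -0.703]
ft_force: [-0.2, 1.3, 0.3]
opening: 0.0366
```

Run:
```python
from h import *
c,s=wrist("w2");print(s["t"],s["position"],np.round(s["q"],2),s["ft_force"])
M=R.from_quat(s["orientation"]).as_matrix();print("jaw yaw",np.degrees(np.arctan2(M[1,0],M[0,0])),M[2])
a=topdown(c,(.434,-.3605),np.radians(10),.113,40,5)
o=np.zeros((400,920,3),np.uint8);o[:384,:512]=c["color"];o[:,520:]=a;cv2.imwrite("pics/w2b.png",cv2.resize(o,(800,348)))
# slot & window in w1 
c=dict(np.load("w1.npz"));y=np.radians(14.2);a=topdown(c,(.5687,-.0298),y,.042,40,5);h=cv2.cvtColor(a,cv2.COLOR_BGR2HSV)
br=(h[...,1]>90)&(h[...,0]<40);ys,xs=np.nonzero(br);print("brass mm x",xs.min()/5-40,xs.max()/5-40,"y",40-ys.max()/5,40-ys.min()/5, cv2.minAreaRect(np.c_[xs,ys].astype(np.float32)))
x0,x1,y0,y1=xs.min(),xs.max(),ys.min(),ys.max();sub=~br[y0+10:y1-8,x0+10:x1-8]
n,l,st,ce=cv2.connectedComponentsWithStats(sub.astype(np.uint8));k=1+st[1:,4].argmax();L=st[k]
cx=(x0+10+L[0]+L[2]/2)/5-40;cy=40-(y0+10+L[1]+L[3]/2)/5;print("slot fx mm",cx,cy,L[2]/5,L[3]/5)
print("slot world",568.7+cx*np.cos(y)-cy*np.sin(y),-29.8+cx*np.sin(y)+cy*np.cos(y))
```

```text
3.0 [ 0.42210929 -0.38124706  0.2512176 ] [ 0.4   0.33  0.35  1.78 -0.12  1.05  0.96] [-0.22839447  1.27347387  0.34551462]
jaw yaw 9.648192834611528 [-8.87637959e-04 -9.99987844e-01 -4.85016431e-03]
brass mm x -13.8 13.0 y -27.799999999999997 25.0 ((197.99996948242188, 206.99996948242188), (133.99996948242188, 263.99993896484375), 0.0)
slot fx mm -0.29999999999999716 -12.700000000000003 10.2 19.8
slot world 571.5245701956924 -42.1855481594319
```

View pics/w2b.png

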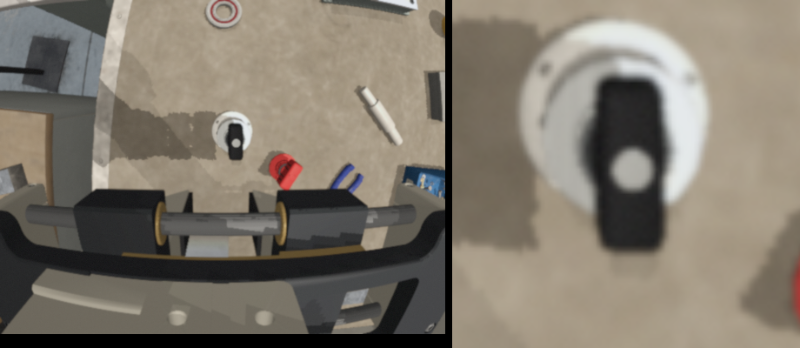

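The view shows the wing, long axis near fixture-y, in the rectified crop from (597,77) to (663,248), with a disc at (632,170). I'll get its exact centre from depth.

```bash
cat >> h.py <<'E'
def wpts(c):
    K=c["camera_matrix"];d=c["depth"];v,u=np.mgrid[:d.shape[0],:d.shape[1]];q=np.stack([u-K[0,2],v-K[1,2]],-1)/K[0,0];r=np.linalg.norm(q,axis=-1,keepdims=True)+1e-9
    P=np.concatenate([q/r*np.tan(np.minimum(r,1.4))*d[...,None],d[...,None]],-1);return P@c["T"][:3,:3].T+c["T"][:3,3]
E
python3 - <<'E'
from h import *
c=dict(np.load("w2.npz"));P=wpts(c);g=c["color"].max(-1)
near=(np.hypot(P[...,0]-.434,P[...,1]+.361)<.04)&(c["depth"]>0)
m=near&(P[...,2]>.106)&(P[...,2]<.125);print("top",m.sum(),P[m].mean(0),rect(P[m]))
uv=np.argwhere(near&(P[...,2]>.106)&(P[...,2]<.125)&(g<70))[:,::-1];W=cast(c,uv,.113);print("black cast",len(uv),rect(W))
h=g.astype(int);uv=np.argwhere(m&(g>110))[:,::-1];print("disc",len(uv),cast(c,uv,.113).mean(0) if len(uv) else 0)
m=near&(abs(P[...,2]-.064)<.004);print("collar",m.sum(),rect(P[m]))
c=dict(np.load("w1.npz"));P=wpts(c);m=(abs(P[...,2]-.05)<.004)&(np.hypot(P[...,0]-.607,P[...,1]+.019)<.13);print("plate",rect(P[m]),P[m][:,2].mean())
E
```

```text
top 683 [ 0.43503348 -0.35845386  0.11147423] (array([ 435.2, -358.9]), array([15.6, 38.9]), 10.6)
black cast 522 (array([ 434.9, -358.4]), array([15. , 38.3]), 10.0)
disc 97 [ 0.43658281 -0.35775735  0.113     ]
collar 528 (array([ 434.9, -357.8]), array([43.6, 40.7]), 15.6)
plate (array([607.5, -20.8]), array([153.2, 172.2]), 14.4) 0.04901285188446471
```

Emit:
apply_moves(xyz=[[7,12,-30],[13,23,-65],[13,23,-95],[13,23,-95]], turn=[[0,0,0.07],[0,0,0.07],[0,0,0.07],[0,0,0.07]], fingers=[-0.2,-0.2,-0.2,-0.2])

```text
t: 3.45
position: [0.4385, -0.3467, 0.1513]
orientation: [-0.702, -0.066, 0.069, 0.706]
ft_force: [-0.3, 0.3, 0.0]
opening: 0.037
```

```bash
cat > st.py <<'E'
from h import *
s=bot.get_state();M=R.from_quat(s["orientation"]).as_matrix()
print("t",round(s["t"],2),"p",np.round(s["position"]*1000,1),"yaw",round(np.degrees(np.arctan2(M[1,0],M[0,0])),2),"yaxis",np.round(M[:,1],4),"F",np.round(s["ft_force"],1),"M",np.round(s["moment"],2),"op",round(s["opening"]*1000,1),"q",np.round(s["q"],2))
E
python3 st.py
```

```text
t 3.45 p [ 438.5 -346.7  151.3] yaw 10.96 yaxis [-0.0055  0.0055 -1.    ] F [-0.3  0.3  0. ] M [-0.    0.07  0.03] op 37.0 q [ 0.38  0.44  0.31  1.88 -0.17  0.86  0.96]
```

Emit:
apply_moves(xyz=[[-3,-10,-2],[-3,-10,-2],[-3,-10,-2]], turn=[[0,0,0],[0,0,0],[0,0,0]], fingers=[-0.2,-0.2,-0.2])

```text
t: 3.75
position: [0.4369, -0.363, 0.1547]
orientation: [0.705, 0.066, -0.065, -0.703]
ft_force: [0.3, -0.8, 0.1]
opening: 0.0366
```

```bash
python3 st.py
```

```text
t 3.75 p [ 436.9 -363.   154.7] yaw 10.63 yaxis [ 0.0027 -0.002  -1.    ] F [ 0.3 -0.8  0.1] M [-0.03  0.06  0.07] op 36.6 q [ 0.4   0.44  0.31  1.86 -0.17  0.86  0.98]
```

Emit:
apply_moves(xyz=[[-1,2,-15],[-1,2,-30],[-1,2,-40],[-1,2,-45],[-1,2,-45],[-1,2,-45]], turn=[[0,0,0],[0,0,0],[0,0,0],[0,0,0],[0,0,0],[0,0,0]], fingers=[-0.2,-0.2,-0.2,-0.2,-0.2,-0.2])

```text
t: 4.35
position: [0.4352, -0.3598, 0.1078]
orientation: [0.704, 0.066, -0.066, -0.704]
ft_force: [-0.2, 0.1, -0.2]
opening: 0.0365
```

```bash
python3 st.py
```

```text
t 4.35 p [ 435.2 -359.8  107.8] yaw 10.7 yaxis [-0.e+00 -1.e-04 -1.e+00] F [-0.2  0.1 -0.2] M [-0.09  0.08  0.03] op 36.5 q [ 0.41  0.51  0.29  1.89 -0.2   0.77  1.  ]
```

Emit:
apply_moves(xyz=[[0,1,-2],[0,1,-2],[0,1,-2],[0,1,-2],[0,1,-2],[0,1,-2]], turn=[[0,0,0],[0,0,0],[0,0,0],[0,0,0],[0,0,0],[0,0,0]], fingers=[-0.2,-0.5,-0.8,-1,-1,-1], grip_force=40)

```text
t: 4.95
position: [0.4353, -0.3586, 0.1059]
orientation: [0.704, 0.066, -0.066, -0.704]
ft_force: [0.5, 0.4, 1.1]
opening: 0.0159
```

```bash
python3 st.py
```

```text
t 4.95 p [ 435.3 -358.6  105.9] yaw 10.71 yaxis [ 3.e-04 -1.e-04 -1.e+00] F [0.5 0.4 1.1] M [-0.06  0.02 -0.01] op 15.9 q [ 0.41  0.51  0.29  1.9  -0.2   0.76  1.  ]
```

Emit:
apply_moves(xyz=[[0,0,20],[0,0,60],[10,25,80],[30,70,80],[50,115,80],[70,160,80],[88,205,80],[106,246,80]], turn=[[0,0,0],[0,0,0],[0,0,0],[0,0,0.2],[0,0,0.44],[0,0,0.44],[0,0,0.44],[0,0,0.44]], fingers=[-1,-1,-1,-1,-1,-1,-1,-1])

```text
t: 5.75
position: [0.5414, -0.11, 0.1856]
orientation: [-0.701, -0.088, 0.088, 0.702]
ft_force: [1.2, -0.2, -2.2]
opening: 0.0153
```

Emit:
apply_moves(xyz=[[15,35,0],[25,60,-10],[30,70,-20],[30,70,-20],[30,70,-20]], turn=[[0,0,0],[0,0,0],[0,0,0],[0,0,0],[0,0,0]], fingers=[-1,-1,-1,-1,-1])

```text
t: 6.25
position: [0.5701, -0.0446, 0.1651]
orientation: [0.702, 0.086, -0.088, -0.701]
ft_force: [-1.0, -0.4, -1.8]
opening: 0.0157
```

```bash
python3 st.py
python3 - <<'E'
from h import *
c,s=wrist("w3")
a=bot.camera("side");b=bot.camera("scene")
A=cv2.resize(a["color"][150:270,180:290],None,fx=3,fy=3,interpolation=2);B=cv2.resize(b["color"][120:240,190:300],None,fx=3,fy=3,interpolation=2)
o=np.hstack([A,B]);print(o.shape);cv2.imwrite("pics/c3.png",o)
E
```

```text
t 6.25 p [570.1 -44.6 165.1] yaw 14.13 yaxis [-0.002  -0.0013 -1.    ] F [-1.  -0.4 -1.8] M [-0.14  0.01  0.03] op 15.7 q [-0.12  0.43  0.19  1.84 -0.1   0.89  0.36]
(360, 660, 3)
```

View pics/w3.png

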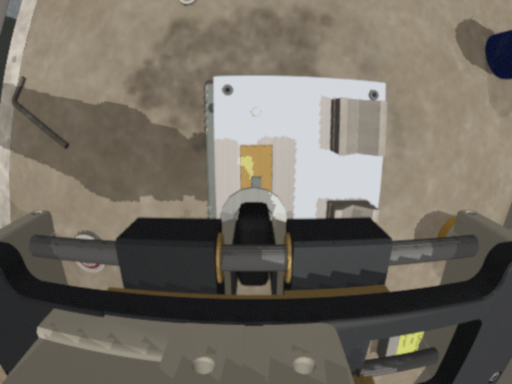

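The stud is held. The collar's edge leaves the slot's +y end visible at (256,182). I'll re-measure the slot's x from this closer view.

Run:
```python
from h import *
c=dict(np.load("w3.npz"));y=np.radians(14.2);a=topdown(c,(.5715,-.0422),y,.042,40,5);h=cv2.cvtColor(a,cv2.COLOR_BGR2HSV)
br=(h[...,1]>90)&(h[...,0]<40)
for mm in (30,25,20,14,12,10,9,8,7,6,5):
    r=br[int((40-mm)*5)];x=np.nonzero(r)[0];
    if len(x): 
        g=np.nonzero(np.diff(x)>8)[0];print(mm,"brass",x.min()/5-40,x.max()/5-40,"gaps",[(x[i]/5-40,x[i+1]/5-40) for i in g])
P=wpts(c);m=(abs(P[...,2]-.05)<.004)&(np.hypot(P[...,0]-.607,P[...,1]+.019)<.13);print("platez",P[m][:,2].mean())
```

```text
30 brass -13.600000000000001 13.399999999999999 gaps []
25 brass -13.2 13.600000000000001 gaps []
20 brass -13.399999999999999 13.399999999999999 gaps []
14 brass -13.8 13.399999999999999 gaps []
12 brass -13.8 13.399999999999999 gaps []
10 brass -13.600000000000001 13.600000000000001 gaps [(np.float64(-4.200000000000003), np.float64(3.3999999999999986))]
9 brass -13.600000000000001 13.600000000000001 gaps [(np.float64(-4.799999999999997), np.float64(4.399999999999999))]
8 brass -13.8 13.600000000000001 gaps [(np.float64(-5.0), np.float64(4.600000000000001))]
7 brass -13.8 13.600000000000001 gaps [(np.float64(-5.0), np.float64(4.799999999999997))]
6 brass -13.600000000000001 13.600000000000001 gaps [(np.float64(-5.0), np.float64(4.799999999999997))]
5 brass -13.600000000000001 13.600000000000001 gaps [(np.float64(-5.200000000000003), np.float64(4.799999999999997))]
platez 0.0489961906362016
```

Emit:
apply_moves(xyz=[[0,0.4,-15],[0,0.4,-30],[0,0.4,-42],[0,0.4,-50],[0,0.4,-54],[0,0.4,-54],[0,0.4,-54]], turn=[[0,0,0],[0,0,0],[0,0,0],[0,0,0],[0,0,0],[0,0,0],[0,0,0]], fingers=[-1,-1,-1,-1,-1,-1,-1])

```text
t: 7.1
position: [0.5715, -0.0422, 0.1119]
orientation: [0.702, 0.088, -0.087, -0.702]
ft_force: [-0.2, 0.4, -1.9]
opening: 0.0159
```

```bash
python3 st.py
```

```text
t 7.1 p [571.5 -42.2 111.9] yaw 14.23 yaxis [ 5.e-04 -0.e+00 -1.e+00] F [-0.2  0.4 -1.9] M [-0.13  0.04 -0.01] op 15.9 q [-0.11  0.5   0.18  1.87 -0.12  0.78  0.38]
```

Emit:
apply_moves(xyz=[[0,0,-4],[0,0,-7],[0,0,-9],[0,0,-10],[0,0,-11],[0,0,-11]], turn=[[0,0,0],[0,0,0],[0,0,0],[0,0,0],[0,0,0],[0,0,0]], fingers=[-1,-1,-1,-1,-1,-1])

```text
t: 7.7
position: [0.5711, -0.0421, 0.1006]
orientation: [-0.702, -0.088, 0.088, 0.702]
ft_force: [0.1, 0.0, -1.0]
opening: 0.0157
```

```bash
python3 st.py
```

```text
t 7.7 p [571.1 -42.1 100.6] yaw 14.23 yaxis [-2.e-04  0.e+00 -1.e+00] F [ 0.1  0.  -1. ] M [-0.14  0.1  -0.02] op 15.7 q [-0.11  0.52  0.17  1.87 -0.13  0.76  0.38]
```

Emit:
apply_moves(xyz=[[0,0,-1],[0,0,-2],[0,0,-3],[0,0,-3]], turn=[[0,0,0],[0,0,0],[0,0,0],[0,0,0]], fingers=[-1,-1,-1,-1])

```text
t: 8.1
position: [0.5711, -0.0421, 0.0976]
orientation: [-0.702, -0.087, 0.088, 0.702]
ft_force: [-0.4, 0.5, -1.1]
opening: 0.0158
```

```bash
python3 st.py
```

```text
t 8.1 p [571.1 -42.1  97.6] yaw 14.23 yaxis [-2.e-04  0.e+00 -1.e+00] F [-0.4  0.5 -1.1] M [-0.1  -0.02  0.05] op 15.8 q [-0.11  0.52  0.17  1.88 -0.13  0.75  0.38]
```

The head is in the slot with no contact force, so I'll press on against the spring.

Emit:
apply_moves(xyz=[[0,0,-1.5],[0,0,-3],[0,0,-4.5],[0,0,-6],[0,0,-7],[0,0,-7]], turn=[[0,0,0],[0,0,0],[0,0,0],[0,0,0],[0,0,0],[0,0,0]], fingers=[-1,-1,-1,-1,-1,-1])

```text
t: 8.7
position: [0.5713, -0.0422, 0.0909]
orientation: [0.702, 0.088, -0.087, -0.702]
ft_force: [-0.4, 0.6, 4.3]
opening: 0.0158
```

```bash
python3 st.py
```

```text
t 8.7 p [571.3 -42.2  90.9] yaw 14.22 yaxis [ 3.e-04  0.e+00 -1.e+00] F [-0.4  0.6  4.3] M [-0.09  0.37 -0.02] op 15.8 q [-0.11  0.53  0.17  1.88 -0.13  0.74  0.38]
```

Emit:
apply_moves(xyz=[[0,0,-1.5],[0,0,-3],[0,0,-4.5],[0,0,-6],[0,0,-6]], turn=[[0,0,0],[0,0,0],[0,0,0],[0,0,0],[0,0,0]], fingers=[-1,-1,-1,-1,-1])

```text
t: 9.2
position: [0.5714, -0.0422, 0.085]
orientation: [-0.702, -0.088, 0.087, 0.702]
ft_force: [-2.3, 0.6, 8.0]
opening: 0.0157
```

```bash
python3 st.py
```

```text
t 9.2 p [571.4 -42.2  85. ] yaw 14.22 yaxis [ 3.e-04  1.e-04 -1.e+00] F [-2.3  0.6  8. ] M [-0.05  0.57 -0.  ] op 15.7 q [-0.11  0.54  0.17  1.88 -0.13  0.73  0.39]
```

Emit:
apply_moves(xyz=[[0,0,0],[0,0,0],[0,0,0],[0,0,0],[0,0,0],[0,0,0],[0,0,0],[0,0,0]], turn=[[0,0,-0.6],[0,0,-1.2],[0,0,-1.9],[0,0,-2.6],[0,0,-3.3],[0,0,-4],[0,0,-4.7],[0,0,-5]], fingers=[-1,-1,-1,-1,-1,-1,-1,-1])

```text
t: 10.0
position: [0.5721, -0.0418, 0.0855]
orientation: [-0.689, 0.158, -0.159, 0.689]
ft_force: [-0.8, 0.6, 7.5]
opening: 0.0156
```

```bash
python3 st.py
```

```text
t 10.0 p [572.1 -41.8  85.5] yaw -25.93 yaxis [ 1.8e-03  1.0e-04 -1.0e+00] F [-0.8  0.6  7.5] M [0.06 0.38 0.16] op 15.6 q [-0.24  0.56  0.34  1.88 -0.27  0.74 -0.2 ]
```

Emit:
apply_moves(xyz=[[0,0,-0.5],[0,0,-0.5],[0,0,-0.5],[0,0,-0.5],[0,0,-0.5],[0,0,-0.5],[0,0,-0.5],[0,0,-0.5]], turn=[[0,0,-0.8],[0,0,-1.6],[0,0,-2.4],[0,0,-3.2],[0,0,-4],[0,0,-4.8],[0,0,-5.4],[0,0,-5.8]], fingers=[-1,-1,-1,-1,-1,-1,-1,-1])

```text
t: 10.8
position: [0.5717, -0.0416, 0.0848]
orientation: [-0.571, 0.417, -0.417, 0.571]
ft_force: [-2.1, 0.8, 8.5]
opening: 0.0157
```

Emit:
apply_moves(xyz=[[0,0,0],[0,0,0],[0,0,0]], turn=[[0,0,-0.3],[0,0,-0.45],[0,0,-0.45]], fingers=[-1,-1,-1])

```text
t: 11.1
position: [0.5717, -0.0415, 0.0847]
orientation: [-0.558, 0.434, -0.434, 0.558]
ft_force: [-1.4, 1.5, 7.3]
opening: 0.0157
```

```bash
python3 st.py
python3 - <<'E'
from h import *
c,s=wrist("w4")
print(s["ft_force"])
E
```

```text
t 11.1 p [571.7 -41.5  84.7] yaw -75.76 yaxis [ 9.e-04  5.e-04 -1.e+00] F [-1.4  1.5  7.3] M [0.18 0.61 0.05] op 15.7 q [-0.4   0.6   0.56  1.89 -0.45  0.77 -0.92]
[-1.38425128  1.53056945  7.33530424]
```

View pics/w4.png

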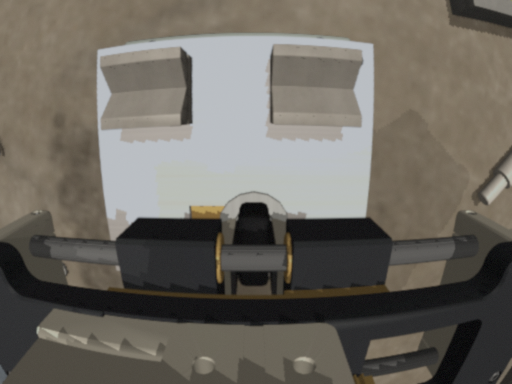

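The wing at (254,240) is still square between the fingers and the brass shows at (205,212), so the stud turned with the gripper. Now I'll let it rise into the groove.

Emit:
apply_moves(xyz=[[0,0,1],[0,0,2],[0,0,3],[0,0,4],[0,0,4.6],[0,0,4.6]], turn=[[0,0,0],[0,0,0],[0,0,0],[0,0,0],[0,0,0],[0,0,0]], fingers=[-1,-1,-1,-1,-1,-1])

```text
t: 11.75
position: [0.5717, -0.0416, 0.0891]
orientation: [-0.558, 0.434, -0.434, 0.559]
ft_force: [0.6, 2.5, 4.8]
opening: 0.0159
```

```bash
python3 st.py
```

```text
t 11.75 p [571.7 -41.6  89.1] yaw -75.74 yaxis [ 1.e-03  5.e-04 -1.e+00] F [0.6 2.5 4.8] M [0.49 0.17 0.1 ] op 15.9 q [-0.41  0.6   0.56  1.89 -0.44  0.78 -0.92]
```

Emit:
apply_moves(xyz=[[0,0,0.4],[0,0,0.8],[0,0,1.0],[0,0,1.0]], turn=[[0,0,0],[0,0,0],[0,0,0],[0,0,0]], fingers=[-1,-1,-1,-1])

```text
t: 12.15
position: [0.5716, -0.0417, 0.0899]
orientation: [-0.558, 0.434, -0.434, 0.558]
ft_force: [0.8, 2.5, 3.2]
opening: 0.0158
```

```bash
python3 st.py
```

```text
t 12.15 p [571.6 -41.7  89.9] yaw -75.76 yaxis [ 8.e-04  4.e-04 -1.e+00] F [0.8 2.5 3.2] M [ 0.82 -0.2   0.07] op 15.8 q [-0.41  0.6   0.57  1.89 -0.44  0.78 -0.92]
```

Emit:
apply_moves(xyz=[[0,0,0.3],[0,0,0.6],[0,0,0.6]], turn=[[0,0,0],[0,0,0],[0,0,0]], fingers=[-1,-1,-1])

```text
t: 12.45
position: [0.5715, -0.0417, 0.09]
orientation: [-0.558, 0.434, -0.434, 0.558]
ft_force: [4.1, 3.9, -0.8]
opening: 0.016
```

```bash
python3 st.py
```

```text
t 12.45 p [571.5 -41.7  90. ] yaw -75.75 yaxis [ 7.e-04  0.e+00 -1.e+00] F [ 4.1  3.9 -0.8] M [ 0.83 -0.73  0.03] op 16.0 q [-0.41  0.6   0.57  1.89 -0.44  0.78 -0.92]
```

The head has seated at TCP z 90.0, which puts the nose about 13 mm below the mouth, and the load is now on the keeper. Releasing.

Emit:
apply_moves(xyz=[[0,0,0],[0,0,0],[0,0,0],[0,0,0],[0,0,0]], turn=[[0,0,0],[0,0,0],[0,0,0],[0,0,0],[0,0,0]], fingers=[-0.6,-0.5,-0.4,-0.3,-0.3])

```text
t: 12.95
position: [0.5709, -0.0425, 0.0903]
orientation: [0.558, -0.434, 0.434, -0.558]
ft_force: [-0.1, 0.3, -0.2]
opening: 0.032
```

Emit:
apply_moves(xyz=[[0,0,10],[0,0,25],[0,0,50],[0,0,80],[0,0,110],[0,0,130],[0,0,130]], turn=[[0,0,0],[0,0,0],[0,0,0],[0,0,0],[0,0,0],[0,0,0],[0,0,0]], fingers=[-0.3,-0.3,-0.3,-0.3,-0.3,-0.3,-0.3])

```text
t: 13.65
position: [0.5736, -0.0427, 0.2251]
orientation: [-0.556, 0.432, -0.436, 0.56]
ft_force: [1.1, -0.5, 0.2]
opening: 0.032
```

```bash
python3 st.py
python3 - <<'E'
from h import *
c,s=wrist("w5");P=wpts(c);g=c["color"].max(-1)
near=(np.hypot(P[...,0]-.5715,P[...,1]+.042)<.035)&(c["depth"]>0)
m=near&(P[...,2]>.09);print("top z",np.median(P[m][:,2]),m.sum(),rect(P[m]))
m=near&(g<70)&(P[...,2]>.09);print("black",cast(c,np.argwhere(m)[:,::-1],.097).mean(0),rect(cast(c,np.argwhere(m)[:,::-1],.097)))
m=near&(abs(P[...,2]-.05)<.003);print("plate z",np.median(P[m][:,2]))
a=bot.camera("side");np.savez("side5.npz",**a)
o=np.zeros((384,860,3),np.uint8);o[:,:512]=c["color"];o[:330,520:850]=cv2.resize(a["color"][150:260,180:290],None,fx=3,fy=3,interpolation=2);cv2.imwrite("pics/c5.png",cv2.resize(o,(800,357)))
E
```

```text
t 13.65 p [573.6 -42.7 225.1] yaw -75.79 yaxis [ 7.6e-03  7.0e-04 -1.0e+00] F [ 1.1 -0.5  0.2] M [-0.1   0.16 -0.02] op 32.0 q [-0.5   0.41  0.67  1.8  -0.3   1.02 -1.03]
top z 0.3074830084432702 20071 (array([582.4, -43.2]), array([54.4, 54.5]), 38.7)
black [ 0.45958961 -0.06748729  0.097     ] (array([489.9, -90.9]), array([277.2, 206.4]), 88.8)
plate z 0.049133645089261824
```

View pics/c5.png

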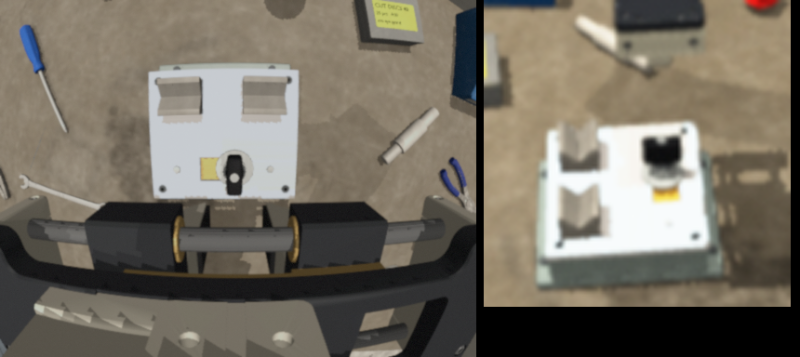

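The stud stands upright in the window with its wing across the slot. I'll check height and yaw numerically.

Run:
```python
from h import *
c,s=wrist("w6");print("q",np.abs(s["qvel"]).max(),s["position"])
for nm in("w5","w6"):
    c=dict(np.load(nm+".npz"));P=wpts(c);g=c["color"].max(-1)
    near=(np.hypot(P[...,0]-.5715,P[...,1]+.042)<.035)&(c["depth"]>0)&(P[...,2]<.12)
    m=near&(P[...,2]>.09);print(nm,"top z",np.median(P[m][:,2]),m.sum(),rect(P[m]))
    m=near&(g<70)&(P[...,2]>.05);print(" black cast",rect(cast(c,np.argwhere(m)[:,::-1],.097)))
```

```text
q 0.030104031478395393 [ 0.57148964 -0.04202818  0.22157315]
w5 top z 0.09565305561697465 700 (array([573.4, -42.9]), array([39.4, 16.2]), 14.1)
 black cast (array([575.7, -42.9]), array([40. , 18.4]), 13.7)
w6 top z 0.09560219147735038 701 (array([573.7, -43. ]), array([38.6, 15. ]), 14.1)
 black cast (array([575.8, -42.4]), array([39.3, 18.2]), 14.2)
```

```bash
python3 -c "
from workcell import bot
print(bot.finish_job())"
```

```text
the job is handed in; nothing more can be done
None
```

The stud is locked in the fixture and I have handed the job in, at about 14 s of the 72 s allowed; no verdict was reported back. I took the stud from the holder, lowered it lengthwise into the keeper's slot, pressed and turned it, let it rise, and released.

- **Slot:** the camera put the keeper's slot about 11 mm to the -y side of the window's middle, and the head went in with no noticeable contact force.
- **Press and turn:** the spring load rose as predicted, to about 10 N at a nose depth of about 18 mm. I then turned the stud 90° clockwise.
- **Seating:** as the stud rose, the load passed to the keeper with the nose about 13 mm below the keeper's upper face.
- **Final check:** the T-head is a quarter turn from the slot to within about 1°. The wing's top is at about 97 mm after allowing for a roughly 1 to 1.5 mm low bias in depth, so the nose is at about -13 mm. The gripper is clear of everything.
- **Disagreement:** the wing's top measured about 2 mm in x from where I had gripped it. If that is real it is a tilt of under 2°, well inside the 7° limit; the camera calibration is only good to about 2 mm.
- **Bystanders:** I never moved near the spanner, bearing or shaft, but I did not measure their positions again at the end.

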